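# Set and lock the strap-width guide

## Robot

A 7-joint arm with a two-finger parallel gripper is mounted at the origin on the work surface. World frame = base frame: x ahead of the robot, y to its left, z up, the work surface at z = 0. Lengths are in m, angles in rad, forces in N, time in s.
With the tool pointing down it reaches from about 0.4 to 0.875 m from the base axis. Payload 19.3 kg.
Tool frame: the origin (TCP) lies at the very end of the fingers, on their centre line; the grasp point (between the pads) lies 19 mm behind it; z points along the fingers, y is the direction in which the jaws open and shut (so a half turn about z gives the same grasp; the last joint's range is limited). The gripper opens to 85 mm and grips with 20 to 120 N. Pads are 22 mm wide; open, the fingers measure 114 mm over their backs; the gripper's body (76 mm by 85 mm) begins 54 mm behind the grasp point. The pads swing forward as they close: fully open they stand 13 mm farther back than shut.
Start: joints at [1.234, 0.521, -0.036, 1.599, 0.021, 1.021, -0.113], TCP at [0.165, -0.603, 0.231] pointing down, gripper open.
Joint ranges: [-2.91, 2.91], [-0.3, 2.13], [-1.5, 1.42], [0.17, 2.43], [-1.26, 4.41], [0.16, 1.93], [-2.52, 2.52]. Speed limits (rad/s): [1.89, 1.89, 2.39, 2.39, 3.01, 3.01, 3.01].

## Interface

Orientations are given as [roll, pitch, yaw] about the fixed x, y, z axes, in that order (R = Rz(yaw) Ry(pitch) Rx(roll)).
In Python, from workcell import bot, vision, job_done gives the robot as it stands.
- The arm moves only by the tool arm_command, never from a script. Its arguments are lists of equal length, an entry for each row: "gripper": the finger opening in cm, from 0 to 8.54; "slide": the shift along the tool's x, y, z in cm, a list of three; "turn": the turn, a rotation vector about the tool's x, y, z in degrees, a list of three. A call has 1 to 5 rows; each row is the pose to reach, as a shift and turn from the pose commanded when the call began, along the tool's axes at that moment; what a row does not reach only later rows make up. A row lasts 1/8 s, in which the tool goes at most 62.5 mm and 10.7 degrees, less where a joint would pass 70% of its speed; a pose out of reach is approached as far as the arm can. A call with a gripper value outside its range is refused whole. The fingers move at their own pace and stop on an object; "force" is the grip in N (left out, the last holds). Time passes only in rows, so rows that repeat a pose let the fingers close. It gives the time, the measured TCP pose, the force and the opening at its end, in the units of the state.
- bot.observe(): the state, without advancing time (a new reading comes with each control period).
- vision.grab_frame(name): name is "scene" or "top" or "wrist"; returns the picture (384x512x3 uint8, blue, green, red); there is no depth.
- vision.camera_model(name): a dict with "mtx" (3x3 intrinsics, pixels), "T" (4x4, takes a point from camera to world coordinates). Camera axes: x right, y down, z forward; pixel columns grow to the right and rows downward; lengths in m; the calibration is good to about 2 mm. The wrist camera is an equidistant fisheye: a pixel r from the principal point sees the ray r / f radians off the axis. A picture is of the moment at which its call begins: read the wrist's pose just before it. camera_model takes no time and is no camera call; for the wrist camera it gives the pose at the moment of the call.
- job_done(): hands the job in, once; it reports no verdict.
The state is a dict: "clock": time; "qpos": joint angles; "qd": joint speeds; "joint_efforts": joint torques, N m; "position": TCP position; "tool_rot": TCP orientation; "force": force on the tool from outside, world axes, zero at the start; "moment": the same for the moment, N m; "grip_width": finger opening in m.
Only numpy, scipy, OpenCV 4.12 (cv2) and the standard library are available. Lean on these libraries where they do the work, as an engineer would, in place of code of your own. Each camera call takes 0.05 s, during which the arm holds its last target. There are 200 camera calls.

## Task

Set the strap-width guide on the leatherworking bench: first slide the fence by its red tab towards the steel rail until the brass gauge block is nipped square between fence and rail, gently. Then lock the fence with the orange-barred knob: turn it backwards (anticlockwise from above) until you feel its thread start and it clicks down, then turn it forwards (clockwise) until it is fully home, never forcing the thread. Let go, leaving the gauge nipped in place and the tools, thread and jars around it undisturbed.

Things in the scene. Friction and masses are not known exactly. Their poses are not given: they have to be found in the camera images.
- guide: strap-width guide, fixed to the bench: grey base plate 170 (x) x 310 (y) x 12 mm, origin on the bench near its centre; x across the plate, y along the fence's travel towards the steel rail. The rail (150 x 20 mm, top 40 mm above the bench) has its inner face at y = +130 mm
- fence (a joint): travel of the aluminium fence along the guide's +y, in m; friction drag about 5 N. Fence block 150 (x) x 56 (y) mm, its top 45 mm above the bench; its face towards the rail lies at guide y = 8 mm + this value. It is 0.090 when the gauge is nipped between fence and rail
- tab (a point): centre of the outer face of the fence's red tab (push it here towards guide +y); axes as the guide's. Tab 30 mm wide (x), 12 mm thick, standing from 45 to 75 mm above the bench; this point is 60 mm above the bench. The knob's axis is 90 mm farther along guide +x and 28 mm along +y
- gauge_center (a point): centre of the loose brass gauge block, 60 (x) x 32 (y) x 30 mm, 0.3 kg, lying on the base plate a few mm from the rail and slightly askew; push it with the fence only
- knob_bar (a point): centre of the orange grip bar of the lock knob: bar 64 mm long (this point's x), 12 mm thick (y), 26 mm tall (z up), standing on a black round skirt 52 mm across whose top is 13 mm below this point. The knob turns about the vertical through this point, which is 91 mm above the bench while the knob rests on top of its thread
- knob: the same knob, captive on its upright stud on the fence; origin on its axis at the fence top (45 mm above the bench) at first. A light spring and its weight (about 5 N in all) press it down, so it sinks by itself unless gripped tight: straddle the bar loosely (1 to 3 mm play a side) or press down lightly while turning. Turning drag about 0.03 N m
- lift (a joint): height of the knob on its stud, in m: 0 while it rests on top of the thread, about -0.009 once clicked down into the thread start, sinking to about -0.014 when turned fully home, about 1.4 rad (80 degrees) clockwise from the start
- knob_pin: thread nose hidden inside the knob, 18.5 mm off its axis; more than 80 N on it (about 0.7 N m on the knob) spoils the thread. The thread start lies 0.4 to 1.5 rad anticlockwise of where the knob stands (hidden, different each time). Solid stops about 0.1 rad past the start and at the home end are felt as a rise in torque. Turned clockwise without dropping in, it jams on a stop
- cone_white: white cone of sewing thread, 66 mm across, 145 mm tall, standing at the side; origin under its foot
- cone_green: green cone of sewing thread, 66 mm across, 145 mm tall, standing at the side; origin under its foot
- spool: small dark wooden thread spool, 36 mm across and tall, standing beyond the guide; origin under its foot
- jar: amber glass jar with black cap, 48 mm across, 60 mm tall, standing beyond the guide; origin under its foot
- awl: wood-handled awl 150 mm long lying beyond the guide; origin under its middle
- mallet: hammer 240 mm long lying to the right; origin under its middle
- ruler: flat steel strip 200 x 30 x 4 mm lying between the robot and the guide; origin under its middle
Mind the look-alikes: they are no part of the job. Leave any black or pink look-alike of the part that bears gauge_center alone.

How it is judged:
On the way, in this order (a step that is already met when the one before it is completed fails the run):
1. the fence holds the gauge block square against the rail (gap closed to 2.5 mm) (value of joint fence above 0.0875 m and y of gauge_center in the frame of guide above 0.1115 m and angle between the x axis of gauge_center and the x axis of guide, either way round below 0.06 rad and angle between gauge_center's own z axis and vertical below 0.06 rad), for 0.1 s.
2. the knob has clicked down at its thread start (sunk more than 7 mm) (value of joint lift below -0.007 m), for 0.1 s.
At the end, for the whole second after the job is handed in: The gauge block is square (within 0.06 rad) between fence and rail with no more than 2.5 mm of gap left, the knob has sunk at least 12.8 mm from its starting height (turned home to within about 0.3 rad) and is at rest (all of step 1 and value of joint lift below -0.0128 m and linear speed of knob_pin below 0.01 m/s); the robot touches nothing.
It fails at once if the knob's thread is forced (over 80 N on the thread nose) (contact force between knob_pin and anything else above 80 N).
It fails at once if the gauge is rammed (over 80 N between gauge and guide) (contact force between gauge and guide above 80 N).
It fails at once if a thing around the guide is moved by more than 15 mm (distance of any of cone_white, cone_green, spool, jar, awl, mallet, ruler from where it was at the start of the episode above 0.015 m).
It also fails if it takes over 72 s, if anything falls off the work surface, if the arm or the gripper's body presses on something with over 40 N, if the wrist force passes 120 N, or if a joint passes its speed limit or range.

## Working session

There is one attempt and no reset: what is moved stays moved. The work goes in short steps, Python scripts to look and compute and a tool call to move; the robot and the scene stay as the last step left them, time stands still between calls to the robot, and variables do not carry over. Pictures are saved under pics/ and viewed, about 8 in all and at most 12, crops included, and the job is handed in when it is done.

Besides the shell and the picture viewer there is one more tool, called after "Call:" as name(argument=value, ...), one argument or row to a line, values as JSON. arm_command: Moves the arm, as the interface text tells. Its arguments: {"type":"object","properties":{"gripper":{"type":"array","items":{"type":"number"}},"slide":{"type":"array","items":{"type":"array","items":{"type":"number"}}},"turn":{"type":"array","items":{"type":"array","items":{"type":"number"}}},"force":{"type":"number"}},"required":["gripper","slide","turn"]}

```bash
mkdir -p pics
python3 - <<'E'
from workcell import bot, vision
import cv2,numpy as np
s=bot.observe();print(s)
for n in("top","scene"):
    f=vision.grab_frame(n);cv2.imwrite(f"pics/{n}0.png",f);m=vision.camera_model(n);print(n,m["mtx"].tolist(),np.round(m["T"],4).tolist())
a=cv2.imread("pics/top0.png");b=cv2.imread("pics/scene0.png")
cv2.imwrite("pics/t1.png",cv2.resize(a,(800,600),interpolation=cv2.INTER_CUBIC))
cv2.imwrite("pics/s1.png",cv2.resize(b,(800,600),interpolation=cv2.INTER_CUBIC))
E
```

```text
{'clock': 0.0, 'qpos': array([ 1.23376361,  0.52201382, -0.03626151,  1.59995787,  0.0211678 ,
        1.02108823, -0.1128318 ]), 'qd': array([ 2.08711021e-03,  1.01112656e-03, -1.82022433e-03,  8.42978390e-04,
       -4.25805842e-04,  5.37762708e-05,  2.52339544e-04]), 'joint_efforts': array([ 1.76764638e-05, -9.27126217e+01,  1.98003799e+00, -3.69941711e+01,
        1.77724549e-02,  8.26149277e-03, -2.65100283e-05]), 'position': array([ 0.16465518, -0.60260047,  0.23074454]), 'tool_rot': array([-3.14051221e+00,  8.11251653e-05,  2.66716111e-01]), 'force': array([-0.58463723,  0.61694136,  0.07774106]), 'moment': array([0.03323653, 0.00758026, 0.00593725]), 'grip_width': 0.08556155416580132}
top [[485.2595512557535, 0.0, 246.45092389521326], [0.0, 485.2595512557535, 196.98286236878238], [0.0, 0.0, 1.0]] [[-0.0809, -0.9757, 0.2035, 0.3038], [-0.9967, 0.0803, -0.0114, 0.0283], [-0.0052, -0.2037, -0.979, 1.4341], [0.0, 0.0, 0.0, 1.0]]
scene [[482.36145629183324, 0.0, 250.27055809208798], [0.0, 482.36145629183324, 196.00532842026854], [0.0, 0.0, 1.0]] [[0.7859, 0.5118, -0.3469, 1.1407], [0.6183, -0.6548, 0.4346, -0.6584], [-0.0047, -0.556, -0.8311, 1.3665], [0.0, 0.0, 0.0, 1.0]]
```

View pics/t1.png

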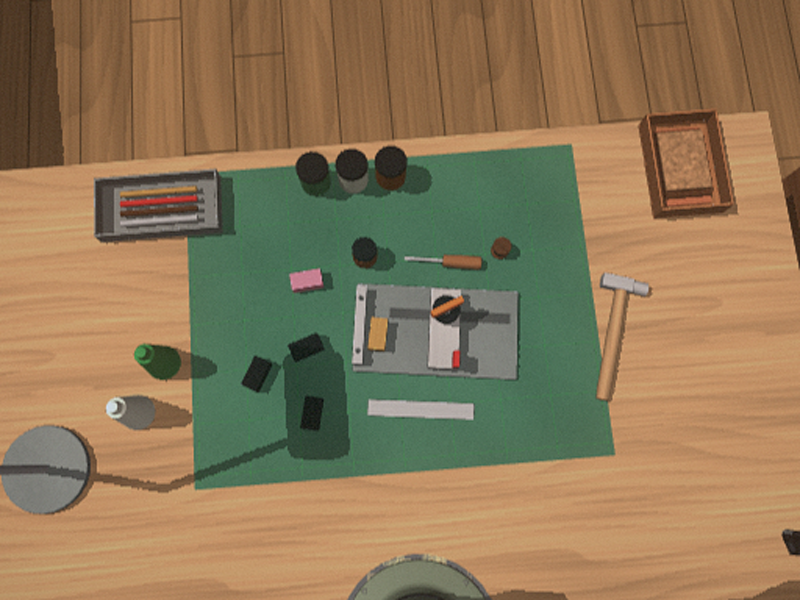

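View pics/s1.png

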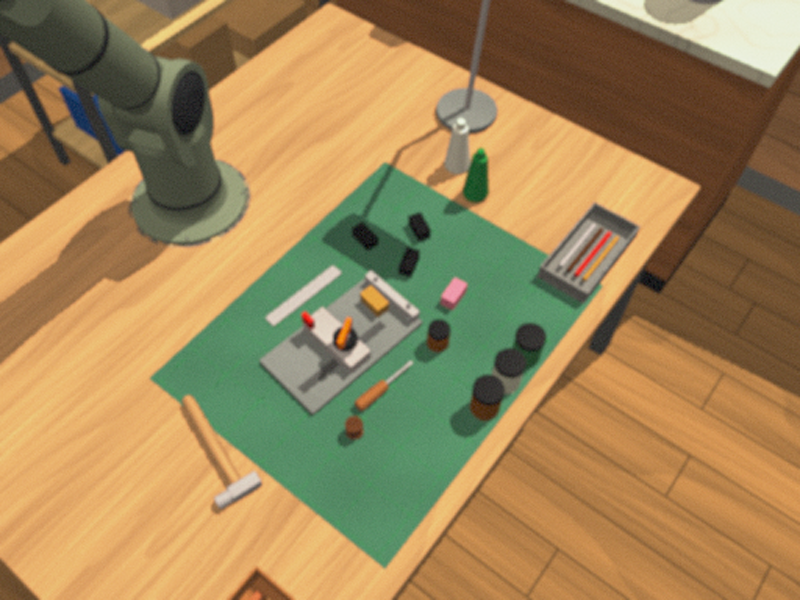

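The top view (800x600) shows the guide with its plate at about (437,332), the rail at the left (360,325), the fence at (445,330), the red tab at (456,359) and the orange bar at (448,307). The gauge candidates are brass (378,333), pink (306,280), and black (306,347), (257,374), (312,413). I choose the brass block, which lies on the plate next to the rail. Next is a close crop to check that choice and measure.

Run:
```python
import cv2
a=cv2.imread("pics/top0.png")[175:250,220:340];cv2.imwrite("pics/t2.png",cv2.resize(a,None,fx=6.5,fy=6.5,interpolation=cv2.INTER_CUBIC))
b=cv2.imread("pics/scene0.png")[165:270,160:275];cv2.imwrite("pics/s2.png",cv2.resize(b,None,fx=5.5,fy=5.5,interpolation=cv2.INTER_CUBIC))
```

```text
(no output)
```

View pics/t2.png

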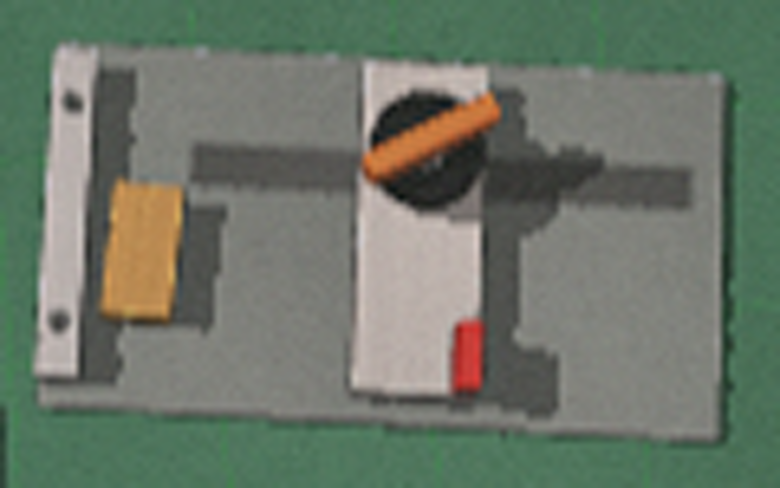

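View pics/s2.png

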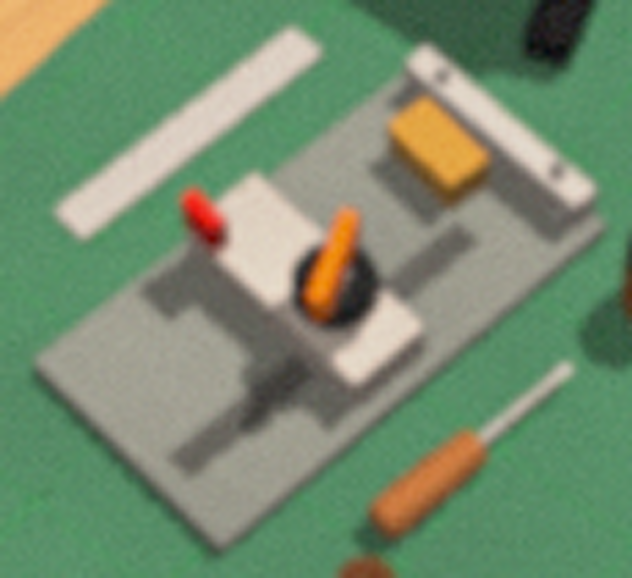

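The crop confirms the brass gauge on the plate, slightly askew. In t2 crop pixels: plate corners (58,45), (727,76), (722,438), (40,405); tab (453-484, 322-391); bar ends about (491,106) and (371,167).

```bash
cat > h.py <<'E'
import numpy as np
from workcell import vision
def w(name,u,v,z):
    m=vision.camera_model(name);T=m["T"];d=T[:3,:3]@np.linalg.inv(m["mtx"])@[u,v,1];return T[:3,3]+d*(z-T[2,3])/d[2]
def wt(x,y,z): return w("top",220+(x+.5)/6.5-.5,175+(y+.5)/6.5-.5,z)
def ws(x,y,z): return w("scene",160+(x+.5)/5.5-.5,165+(y+.5)/5.5-.5,z)
E
python3 - <<'E'
from h import *
np.set_printoptions(precision=4,suppress=True)
c=[wt(*p,.012) for p in((58,45),(727,76),(722,438),(40,405))]
for p in c:print("plate",p)
print("mean",np.mean(c,0),"len",np.linalg.norm(c[0]-c[1]),np.linalg.norm(c[3]-c[2]),np.linalg.norm(c[1]-c[2]),np.linalg.norm(c[0]-c[3]))
e=c[0]-c[1]+c[3]-c[2];th=np.arctan2(e[1],e[0]);f=c[0]-c[3]+c[1]-c[2];print("yaw y-edge",th-np.pi/2,"x-edge",np.arctan2(f[1],f[0]))
print("scene plate",ws(598,228,.012),ws(38,365,.012),ws(222,550,.012))
t=[wt(*p,.075) for p in((457,322),(484,322),(481,391),(452,391))];print("tab",t,np.mean(t,0))
b=[wt(491,106,.104),wt(371,167,.104)];d=b[0]-b[1];print("bar",b,np.mean(b,0),np.linalg.norm(d),np.arctan2(d[1],d[0]))
b=[ws(347,217,.104),ws(318,308,.104)];d=b[0]-b[1];print("barS",b,np.mean(b,0),np.linalg.norm(d),np.arctan2(d[1],d[0]))
print("tabS",ws(193,193,.075),ws(215,230,.075))
g=[wt(*p,.042) for p in((115,180),(186,186),(169,319),(102,312))];print("gauge",np.mean(g,0))
r=[wt(97,48,.04),wt(79,378,.04)];print("rail inner",r)
fc=[wt(363,60,.045),wt(350,388,.045)];print("fence front",fc)
E
```

```text
plate [0.6513 0.0619 0.012 ]
plate [ 0.6112 -0.2453  0.012 ]
plate [ 0.4447 -0.2235  0.012 ]
plate [0.4848 0.0823 0.012 ]
mean [ 0.548  -0.0812  0.012 ] len 0.3097641248019935 0.3084253887490581 0.16786726747475775 0.1677731968627338
yaw y-edge -0.13002442934648384 x-edge -0.12608330943631713
scene plate [0.6476 0.0553 0.012 ] [ 0.4463 -0.2231  0.012 ] [ 0.6105 -0.246   0.012 ]
tab [array([ 0.4981, -0.1035,  0.075 ]), array([ 0.4972, -0.1152,  0.075 ]), array([ 0.4673, -0.1108,  0.075 ]), array([ 0.4683, -0.0983,  0.075 ])] [ 0.4827 -0.107   0.075 ]
bar [array([ 0.5865, -0.1246,  0.104 ]), array([ 0.564 , -0.0705,  0.104 ])] [ 0.5752 -0.0976  0.104 ] 0.058605525409393996 -1.176855525688745
barS [array([ 0.5647, -0.0748,  0.104 ]), array([ 0.5906, -0.1307,  0.104 ])] [ 0.5776 -0.1028  0.104 ] 0.0615816828422544 2.0053702333601335
tabS [ 0.47  -0.104  0.075] [ 0.4971 -0.1153  0.075 ]
gauge [0.5472 0.0301 0.042 ]
rail inner [array([0.6416, 0.0436, 0.04  ]), array([0.4918, 0.0631, 0.04  ])]
fence front [array([ 0.6249, -0.0759,  0.045 ]), array([ 0.4769, -0.0563,  0.045 ])]
```

Call:
arm_command(
  gripper=[0,0,0,0,0],
  slide=[
    [5,-4,0],
    [12,-10,0],
    [17,-14,0],
    [21.5,-18,0],
    [26,-22,0],
  ],
  turn=[
    [0,0,-6],
    [0,0,-14],
    [0,0,-22],
    [0,0,-30],
    [0,0,-38],
  ],
  force=40,
)

```text
clock: 0.72
position: [0.3428, -0.3438, 0.2313]
tool_rot: [3.142, 0.0, 0.935]
force: [0.8, -1.2, -0.4]
grip_width: -0.0
```

```bash
cat >> h.py <<'E'
from workcell import bot
from scipy.spatial.transform import Rotation as Ro
G=np.array([.548+.0007,-.081+.0058,0]);YG=-.129
EX=np.array([np.cos(YG),np.sin(YG),0]);EY=np.array([-np.sin(YG),np.cos(YG),0])
def go(p,yaw):
    s=bot.observe();R=Ro.from_euler("xyz",s["tool_rot"]);t=Ro.from_euler("xyz",[np.pi,0,yaw])
    d=np.array(p)-s["position"]
    print("clk",s["clock"],"pos",s["position"].round(4),"rot",s["tool_rot"].round(3),"F",s["force"].round(1),"M",s["moment"].round(2),"q",s["qpos"].round(2))
    print("slide cm",(R.inv().apply(d)*100).round(2),"turn",np.degrees((R.inv()*t).as_rotvec()).round(2))
def guide(): 
    s=bot.observe();d=s["position"]-G;print("guide xy mm",d@EX*1e3,d@EY*1e3)
E
python3 -c "
from h import *
go([.477,-.153,.2],1.442)"
```

```text
clk 0.725 pos [ 0.3428 -0.3438  0.2313] rot [3.142 0.    0.935] F [ 0.8 -1.2 -0.4] M [-0.06 -0.09  0.01] q [ 0.9   0.31 -0.29  1.95  0.11  0.9  -0.08]
slide cm [23.32 -0.55  3.13] turn [ 0.000e+00  1.000e-02 -2.908e+01]
```

Call:
arm_command(
  gripper=[0,0,0,0,0],
  slide=[
    [5,0,0],
    [10,-0.2,1],
    [15,-0.3,2],
    [20,-0.5,3],
    [23.3,-0.6,3],
  ],
  turn=[
    [0,0,-6],
    [0,0,-12],
    [0,0,-18],
    [0,0,-24],
    [0,0,-29],
  ],
)

```text
clock: 1.35
position: [0.4772, -0.153, 0.2006]
tool_rot: [-3.141, -0.001, 1.441]
force: [0.2, -1.2, 0.0]
grip_width: -0.0004
```

Call:
arm_command(
  gripper=[0,0,0,0,0],
  slide=[
    [0,0,4],
    [0,0,8],
    [0,0,11.5],
    [0,0,13],
    [0,0,13],
  ],
  turn=[
    [0,0,0],
    [0,0,0],
    [0,0,0],
    [0,0,0],
    [0,0,0],
  ],
)

```text
clock: 1.98
position: [0.4763, -0.1551, 0.071]
tool_rot: [-3.14, -0.0, 1.436]
force: [0.1, -0.4, 0.2]
grip_width: -0.0001
```

```bash
python3 -c "
from h import *
go([.477,-.153,.053],1.442);guide()
t=np.array([.482,-.113,0])-G;print('tab',t@EX,t@EY)
import cv2;a=vision.grab_frame('top')[150:270,190:350];cv2.imwrite('pics/t3.png',cv2.resize(a,None,fx=4.5,fy=4.5,interpolation=cv2.INTER_CUBIC))"
```

```text
clk 1.975 pos [ 0.4763 -0.1551  0.071 ] rot [-3.14  -0.     1.436] F [ 0.1 -0.4  0.2] M [-0.04  0.02  0.  ] q [ 0.47  0.6  -0.37  2.03  0.38  0.58 -0.29]
slide cm [0.22 0.04 1.8 ] turn [-0.07 -0.01 -0.33]
guide xy mm -61.48868293410533 -88.54541473291518
tab -0.06128310473045789 -0.04606637683382254
```

View pics/t3.png

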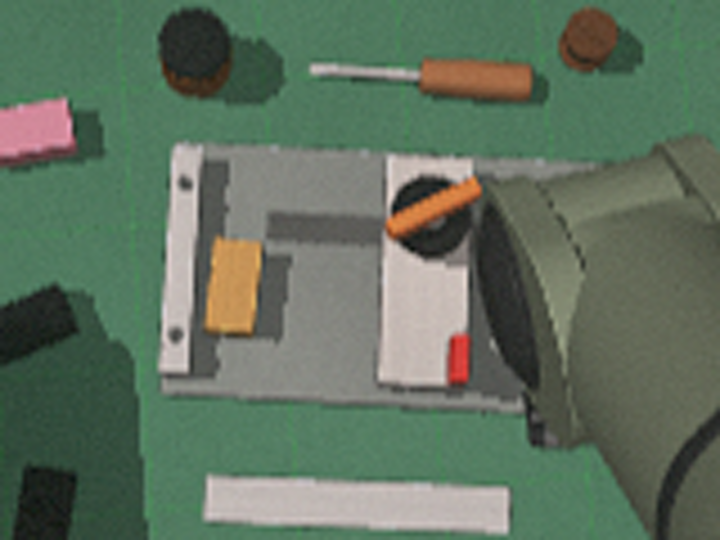

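The fence, tab and gauge are unchanged, with the arm behind the tab. Next I lower, then push along tool x (guide +y).

Call:
arm_command(
  gripper=[0,0,0,0,0],
  slide=[
    [0,0,1.8],
    [0.2,0,1.8],
    [1.2,0,1.8],
    [2.0,0,1.8],
    [2.5,0,1.8],
  ],
  turn=[
    [0,0,0],
    [0,0,0],
    [0,0,0],
    [0,0,-0.3],
    [0,0,-0.3],
  ],
)

```text
clock: 2.65
position: [0.4803, -0.1297, 0.0538]
tool_rot: [3.141, -0.0, 1.442]
force: [0.8, -0.4, -0.3]
grip_width: -0.0004
```

Call:
arm_command(
  gripper=[0,0,0,0,0],
  slide=[
    [0.4,0,0],
    [0.8,0,0],
    [1.2,0,0],
    [1.6,0,0],
    [2.0,0,0],
  ],
  turn=[
    [0,0,0],
    [0,0,0],
    [0,0,0],
    [0,0,0],
    [0,0,0],
  ],
)

```text
clock: 3.28
position: [0.4825, -0.1113, 0.0534]
tool_rot: [3.142, 0.001, 1.44]
force: [-0.8, -5.2, 2.1]
grip_width: 0.0001
```

```bash
python3 -c "
from h import *
go([.477,-.153,.053],1.442);guide()"
```

```text
clk 3.275 pos [ 0.4825 -0.1113  0.0534] rot [3.142e+00 1.000e-03 1.440e+00] F [-0.8 -5.2  2.1] M [-1.08  0.1  -0.01] q [ 0.37  0.62 -0.34  2.05  0.4   0.53 -0.4 ]
slide cm [-4.21 -0.    0.04] turn [ 0.    0.05 -0.09]
guide xy mm -61.00025118967317 -44.297616873446884
```

Call:
arm_command(
  gripper=[0,0,0,0,0],
  slide=[
    [0.7,0,0],
    [1.4,0,0],
    [2.1,0,0],
    [2.8,0,0],
    [3.5,0,0],
  ],
  turn=[
    [0,0,0],
    [0,0,0],
    [0,0,0],
    [0,0,0],
    [0,0,0],
  ],
)

```text
clock: 3.9
position: [0.4872, -0.0765, 0.0534]
tool_rot: [3.141, 0.001, 1.44]
force: [1.4, -5.9, 1.0]
grip_width: 0.0001
```

Call:
arm_command(
  gripper=[0,0,0,0,0],
  slide=[
    [0.7,0,0],
    [1.4,0,0],
    [2.0,0,0],
    [2.4,0,0],
    [2.6,0,0],
  ],
  turn=[
    [0,0,0],
    [0,0,0],
    [0,0,0],
    [0,0,0],
    [0,0,0],
  ],
)

```text
clock: 4.53
position: [0.4906, -0.0506, 0.0534]
tool_rot: [3.141, 0.001, 1.441]
force: [2.2, -5.7, 1.3]
grip_width: 0.0
```

```bash
python3 -c "
from h import *
go([.477,-.153,.053],1.442);guide()
import cv2;a=vision.grab_frame('top')[150:270,190:350];cv2.imwrite('pics/t4.png',cv2.resize(a,None,fx=4.5,fy=4.5,interpolation=cv2.INTER_CUBIC))"
```

```text
clk 4.525 pos [ 0.4906 -0.0506  0.0534] rot [3.141e+00 1.000e-03 1.441e+00] F [ 2.2 -5.7  1.3] M [-1.16 -0.34 -0.03] q [ 0.24  0.62 -0.34  2.06  0.39  0.53 -0.52]
slide cm [-10.33  -0.02   0.04] turn [ 0.02  0.03 -0.07]
guide xy mm -60.74690006105807 16.933532439667047
```

View pics/t4.png

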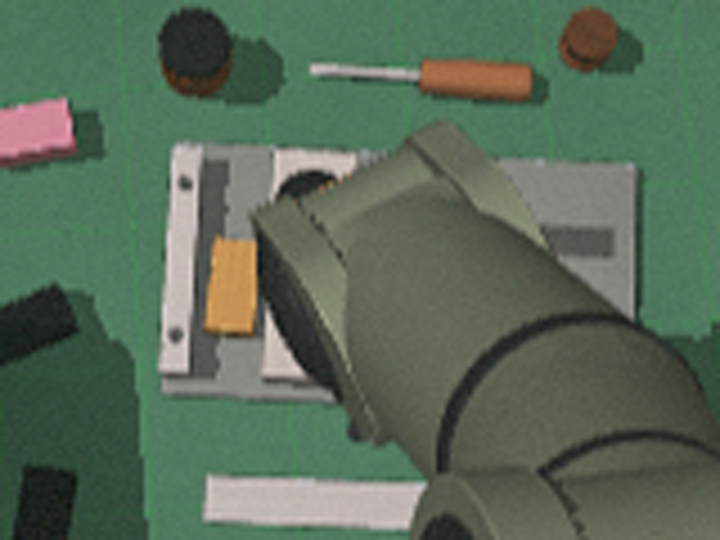

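The fence front is about 3 mm short of the gauge, which sits at t4 (232,286), and the rail is still about 6 mm or more away from it. I continue slowly with force checks.

Call:
arm_command(
  gripper=[0,0,0,0,0],
  slide=[
    [0.2,0,0],
    [0.4,0,0],
    [0.6,0,0],
    [0.8,0,0],
    [1.0,0,0],
  ],
  turn=[
    [0,0,0],
    [0,0,0],
    [0,0,0],
    [0,0,0],
    [0,0,0],
  ],
)

```text
clock: 5.2
position: [0.4919, -0.0412, 0.0534]
tool_rot: [3.141, 0.001, 1.44]
force: [1.4, -7.1, 1.6]
grip_width: -0.0
```

Call:
arm_command(
  gripper=[0,0,0],
  slide=[
    [0.1,0,0],
    [0.2,0,0],
    [0.2,0,0],
  ],
  turn=[
    [0,0,0],
    [0,0,0],
    [0,0,0],
  ],
)

```text
clock: 5.58
position: [0.4922, -0.0391, 0.0534]
tool_rot: [3.141, 0.001, 1.44]
force: [1.0, -6.7, 1.7]
grip_width: -0.0002
```

Call:
arm_command(
  gripper=[0,0,0],
  slide=[
    [0.05,0,0],
    [0.1,0,0],
    [0.1,0,0],
  ],
  turn=[
    [0,0,0],
    [0,0,0],
    [0,0,0],
  ],
)

```text
clock: 5.95
position: [0.4923, -0.0382, 0.0534]
tool_rot: [3.141, 0.001, 1.44]
force: [1.8, -6.8, 1.6]
grip_width: 0.0001
```

Call:
arm_command(
  gripper=[0,0,0],
  slide=[
    [0.05,0,0],
    [0.1,0,0],
    [0.1,0,0],
  ],
  turn=[
    [0,0,0],
    [0,0,0],
    [0,0,0],
  ],
)

```text
clock: 6.32
position: [0.4924, -0.0372, 0.0534]
tool_rot: [3.141, 0.001, 1.44]
force: [1.3, -6.6, 1.6]
grip_width: -0.0
```

Call:
arm_command(
  gripper=[0,0,0],
  slide=[
    [0.05,0,0],
    [0.1,0,0],
    [0.1,0,0],
  ],
  turn=[
    [0,0,0],
    [0,0,0],
    [0,0,0],
  ],
)

```text
clock: 6.7
position: [0.4925, -0.0362, 0.0534]
tool_rot: [3.141, 0.001, 1.44]
force: [1.4, -6.3, 1.2]
grip_width: 0.0005
```

Call:
arm_command(
  gripper=[0,0,0],
  slide=[
    [0.03,0,0],
    [0.06,0,0],
    [0.06,0,0],
  ],
  turn=[
    [0,0,0],
    [0,0,0],
    [0,0,0],
  ],
)

```text
clock: 7.08
position: [0.4925, -0.0362, 0.0534]
tool_rot: [3.141, 0.002, 1.44]
force: [2.3, -10.3, 2.7]
grip_width: 0.0001
```

```bash
python3 -c "
from h import *
go([.477,-.153,.053],1.442);guide()
import cv2;a=vision.grab_frame('top')[165:255,215:335];cv2.imwrite('pics/t5.png',cv2.resize(a,None,fx=6,fy=6,interpolation=cv2.INTER_CUBIC))"
```

```text
clk 7.075 pos [ 0.4925 -0.0362  0.0534] rot [3.141e+00 2.000e-03 1.440e+00] F [  2.3 -10.3   2.7] M [-2.24 -0.4  -0.05] q [ 0.2   0.62 -0.33  2.06  0.39  0.53 -0.54]
slide cm [-1.178e+01 -1.000e-02  6.000e-02] turn [ 0.02  0.09 -0.13]
guide xy mm -60.726350270260326 31.45189936638286
```

View pics/t5.png

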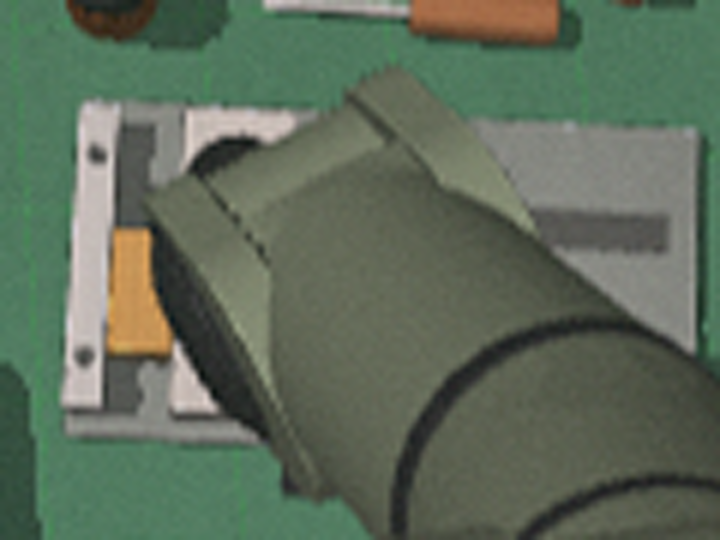

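The gauge lies flush between rail and fence, at t5 (138,292). TCP motion stopped while the force rose to 10 N. I nip a little more, then back off and lift.

Call:
arm_command(
  gripper=[0,0,0],
  slide=[
    [0.05,0,0],
    [0.1,0,0],
    [0.1,0,0],
  ],
  turn=[
    [0,0,0],
    [0,0,0],
    [0,0,0],
  ],
)

```text
clock: 7.5
position: [0.4925, -0.0361, 0.0534]
tool_rot: [3.142, 0.003, 1.439]
force: [1.9, -16.9, 2.5]
grip_width: 0.0
```

Call:
arm_command(
  gripper=[0,0,0,0,0],
  slide=[
    [-0.2,0,0],
    [-1.2,0,0],
    [-2.5,0,-2],
    [-2.5,0,-7],
    [-2.5,0,-12],
  ],
  turn=[
    [0,0,0],
    [0,0,0],
    [0,0,0],
    [0,0,0],
    [0,0,0],
  ],
)

```text
clock: 8.12
position: [0.4887, -0.0589, 0.1745]
tool_rot: [-3.14, -0.0, 1.441]
force: [-0.3, -0.4, 0.2]
grip_width: 0.0
```

```bash
python3 -c "
from h import *
k=np.array([.575,-.0975,0])+.090*EY;print(k)
go([k[0],k[1],.18],1.965);guide()"
```

```text
[ 0.58657783 -0.00824781  0.        ]
clk 8.125 pos [ 0.4887 -0.0589  0.1745] rot [-3.14  -0.     1.441] F [-0.3 -0.4  0.2] M [-0.06 -0.02 -0.01] q [ 0.35  0.42 -0.45  1.98  0.25  0.79 -0.37]
slide cm [ 6.28  9.05 -0.56] turn [ -0.06  -0.04 -30.01]
guide xy mm -61.59126071470346 8.494099510659755
```

Call:
arm_command(
  gripper=[3.5,3.5,3.5,3.5,3.5],
  slide=[
    [1.3,1.8,-0.5],
    [2.6,3.6,-0.5],
    [3.9,5.4,-0.5],
    [5.2,7.2,-0.5],
    [6.3,9.0,-0.5],
  ],
  turn=[
    [0,0,10],
    [0,0,20],
    [0,0,30],
    [0,0,40],
    [0,0,50],
  ],
)

```text
clock: 8.75
position: [0.5871, -0.0076, 0.1781]
tool_rot: [-3.141, 0.0, 0.563]
force: [0.2, -0.6, 0.2]
grip_width: 0.035
```

Call:
arm_command(
  gripper=[3.5,3.5,3.5,3.5,3.5],
  slide=[
    [0,0,0],
    [0,0,0],
    [0,0,0],
    [0,0,0],
    [0,0,0],
  ],
  turn=[
    [0,0,10],
    [0,0,20],
    [0,0,30],
    [0,0,40],
    [0,0,50],
  ],
)

```text
clock: 9.38
position: [0.5864, -0.008, 0.1781]
tool_rot: [-3.142, 0.001, -0.31]
force: [-0.7, 0.0, 0.5]
grip_width: 0.0351
```

Call:
arm_command(
  gripper=[3.5,3.5,3.5,3.5,3.5],
  slide=[
    [0,0,0],
    [0,0,0],
    [0,0,0],
    [0,0,0],
    [0,0,0],
  ],
  turn=[
    [0,0,10],
    [0,0,20],
    [0,0,30],
    [0,0,40],
    [0,0,50],
  ],
)

```text
clock: 10.0
position: [0.5852, -0.0089, 0.1766]
tool_rot: [3.137, 0.004, -1.139]
force: [0.6, 1.2, -1.2]
grip_width: 0.0353
```

```bash
python3 -c "
from h import *
go([.5866,-.0082,.18],-1.177)
m=vision.camera_model('wrist');print(m['mtx'].tolist(),m['T'].round(4).tolist())
import cv2;a=vision.grab_frame('wrist');cv2.imwrite('pics/w1.png',a)
np.save('w1T.npy',m['T'])
def fe(p):
    c=np.linalg.inv(m['T'])@np.r_[p,1];th=np.arctan2(np.hypot(c[0],c[1]),c[2]);ph=np.arctan2(c[1],c[0]);return m['mtx'][:2,2]+m['mtx'][0,0]*th*np.array([np.cos(ph),np.sin(ph)])
print('pred bar',fe([.5866,-.0082,.104]))
cv2.imwrite('pics/w1b.png',cv2.resize(a,(800,600),interpolation=cv2.INTER_CUBIC))"
```

```text
clk 10.0 pos [ 0.5852 -0.0089  0.1766] rot [ 3.137  0.004 -1.139] F [ 0.6  1.2 -1.2] M [0.03 0.02 0.02] q [-0.39  0.57  0.45  1.77 -0.31  0.88 -2.51]
slide cm [-0.01 -0.16 -0.34] turn [0.26 0.21 2.19]
[[297.3186396354542, 0.0, 254.0186544431235], [0.0, 297.3186396354542, 191.27934406873533], [0.0, 0.0, 1.0]] [[-0.9081, -0.4029, -0.1143, 0.6149], [-0.4188, 0.8764, 0.2377, -0.0693], [0.0044, 0.2637, -0.9646, 0.3185], [0.0, 0.0, 0.0, 1.0]]
pred bar [252.90340778 202.3718228 ]
```

View pics/w1b.png

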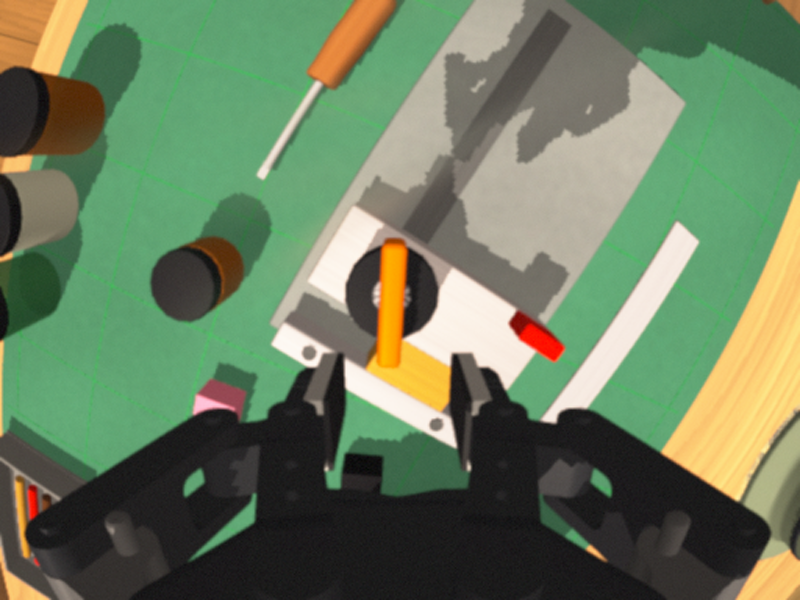

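The wrist view shows the gauge flush between fence and rail at (415,372). The bar's top runs from (395,243) to (389,365), and the skirt centre is at (392,292). J7 is at its limit here, so I use the opposite half-turn (yaw near 1.965) instead.

```bash
cat >> h.py <<'E'
def ww(T,x,y,z,K=(297.3186,254.0187,191.2793)):
    u=np.array([(x+.5)/1.5625-.5-K[1],(y+.5)/1.5625-.5-K[2]]);r=np.hypot(*u);th=r/K[0]
    d=T[:3,:3]@np.r_[u/r*np.sin(th),np.cos(th)];return T[:3,3]+d*(z-T[2,3])/d[2]
E
python3 -c "
from h import *
T=np.load('w1T.npy')
a=ww(T,396,241,.104);b=ww(T,388,365,.104);d=a-b
print('bar',a,b,(a+b)/2,np.linalg.norm(d),np.arctan2(d[1],d[0]))
print('edges width',np.linalg.norm(ww(T,380,310,.104)-ww(T,404,310,.104)))
l,r,t,bo=[ww(T,*p,.078) for p in((346,291),(438,291),(392,246),(392,338))]
print('skirt',(l+r)/2,(t+bo)/2,np.linalg.norm(l-r),np.linalg.norm(t-bo))
"
```

```text
bar [ 0.60172085 -0.04168286  0.104     ] [0.5793239  0.01656256 0.104     ] [ 0.59052238 -0.01256015  0.104     ] 0.062403144044827996 -1.2036992679348317
edges width 0.011566783817568468
skirt [ 0.59082226 -0.01299048  0.078     ] [ 0.5903095  -0.01188711  0.078     ] 0.04930628534828734 0.05096977870769775
```

Call:
arm_command(
  gripper=[3.5,3.5,3.5,3.5,3.5],
  slide=[
    [0,0,0],
    [0,0,0],
    [0,0,0],
    [0,0,0],
    [0,0,0],
  ],
  turn=[
    [0,0,-10],
    [0,0,-20],
    [0,0,-30],
    [0,0,-40],
    [0,0,-50],
  ],
)

```text
clock: 10.68
position: [0.5853, -0.0081, 0.1766]
tool_rot: [3.141, 0.005, -0.254]
force: [0.9, 0.7, -0.4]
grip_width: 0.0348
```

Call:
arm_command(
  gripper=[3.5,3.5,3.5,3.5,3.5],
  slide=[
    [0,0,0],
    [0,0,0],
    [0,0,0],
    [0,0,0],
    [0,0,0],
  ],
  turn=[
    [0,0,-10],
    [0,0,-20],
    [0,0,-30],
    [0,0,-40],
    [0,0,-50],
  ],
)

```text
clock: 11.3
position: [0.5855, -0.0081, 0.1767]
tool_rot: [-3.138, 0.004, 0.618]
force: [0.8, 0.7, -0.2]
grip_width: 0.0351
```

Call:
arm_command(
  gripper=[3.5,3.5,3.5,3.5,3.5],
  slide=[
    [0,0,0],
    [0,0,0],
    [0,0,0],
    [0,0,0],
    [0,0,0],
  ],
  turn=[
    [0,0,-10],
    [0,0,-20],
    [0,0,-30],
    [0,0,-40],
    [0,0,-50],
  ],
)

```text
clock: 11.92
position: [0.5856, -0.0081, 0.1769]
tool_rot: [-3.137, -0.0, 1.491]
force: [0.5, -0.9, -0.5]
grip_width: 0.0349
```

```bash
python3 -c "
from h import *
go([.5866,-.0082,.13],1.965)
"
```

```text
clk 11.925 pos [ 0.5856 -0.0081  0.1769] rot [-3.137 -0.     1.491] F [ 0.5 -0.9 -0.5] M [-0.05 -0.    0.01] q [ 0.09  0.53 -0.25  1.75  0.16  0.89 -0.31]
slide cm [-0.    0.12  4.69] turn [ -0.25  -0.07 -27.18]
```

Call:
arm_command(
  gripper=[3.5,3.5,3.5,3.5,3.5],
  slide=[
    [0.1,0,0],
    [0,0.2,0],
    [-0.1,0.4,1],
    [-0.2,0.4,2],
    [-0.2,0.4,2],
  ],
  turn=[
    [0,0,-9],
    [0,0,-18],
    [-0.2,0,-26],
    [-0.2,0,-26],
    [-0.2,0,-26],
  ],
)

```text
clock: 12.55
position: [0.5887, -0.0106, 0.1559]
tool_rot: [-3.139, -0.002, 1.934]
force: [0.0, 0.7, -0.4]
grip_width: 0.0349
```

```bash
python3 -c "
from h import *
go([.5885,-.0105,.13],1.95)
import cv2;vision.grab_frame('wrist');m=vision.camera_model('wrist');a=vision.grab_frame('wrist')
np.save('w2T.npy',m['T'])
cv2.imwrite('pics/w2.png',cv2.resize(a,(800,600),interpolation=cv2.INTER_CUBIC))"
```

```text
clk 12.55 pos [ 0.5887 -0.0106  0.1559] rot [-3.139e+00 -2.000e-03  1.934e+00] F [ 0.   0.7 -0.4] M [-0.01  0.   -0.01] q [ 0.16  0.57 -0.35  1.75  0.24  0.86  0.07]
slide cm [ 0.01 -0.01  2.59] turn [-0.14 -0.12 -0.94]
```

View pics/w2.png

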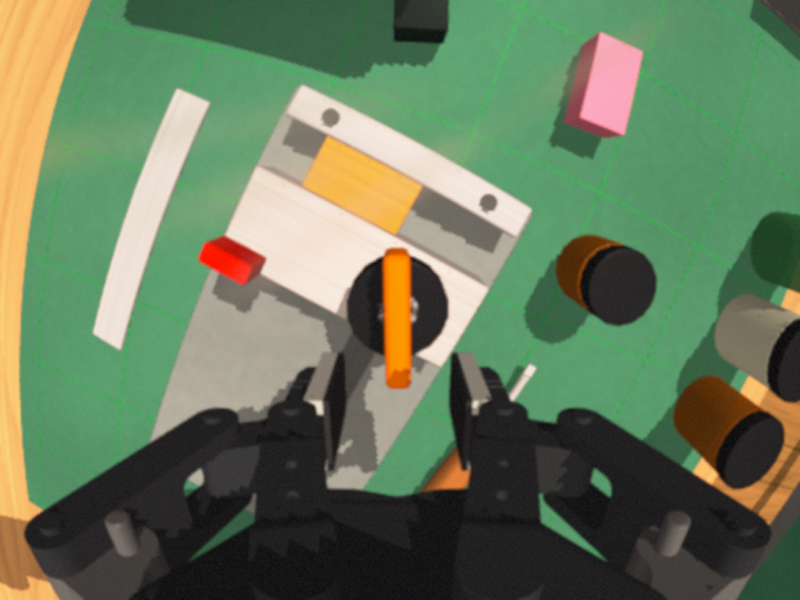

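The gauge is nipped square at (362,185). The bar runs from (397,250) to (398,376), and it is centred laterally between the pads at about 343 and 453.

```bash
python3 -c "
from h import *
T=np.load('w2T.npy')
for yb in (374,388):
  a=ww(T,397,250,.104);b=ww(T,398,yb,.104);d=a-b
  print('bar',(a+b)/2,np.linalg.norm(d),np.arctan2(d[1],d[0]))
l,r,t,bo=[ww(T,*p,.078) for p in((347,306),(449,306),(397,254),(397,357))]
print('skirt',(l+r)/2,(t+bo)/2,np.linalg.norm(l-r),np.linalg.norm(t-bo))
go([.5880,-.0105,.085],1.94)
"
```

```text
bar [ 0.58817566 -0.00491126  0.104     ] 0.05696473617570115 1.9421177681022188
bar [ 0.58944797 -0.00825036  0.104     ] 0.06411114056481321 1.941307011767323
skirt [ 0.58960905 -0.00810889  0.078     ] [ 0.58934721 -0.00880812  0.078     ] 0.05055475889828047 0.0530725516698504
clk 12.65 pos [ 0.5892 -0.0103  0.1568] rot [-3.140e+00 -2.000e-03  1.935e+00] F [ 0.1 -0.1  0.4] M [-0.02  0.04 -0.04] q [ 0.16  0.57 -0.35  1.75  0.24  0.86  0.07]
slide cm [ 0.01 -0.11  7.18] turn [-0.08 -0.09 -0.3 ]
```

Call:
arm_command(
  gripper=[3.5,3.5,3.5,3.5,3.5],
  slide=[
    [0,0.1,2],
    [0,0.1,4],
    [0,0.1,5.5],
    [0,0.1,6.5],
    [0,0.1,6.9],
  ],
  turn=[
    [0,0,0],
    [0,0,0],
    [0,0,0],
    [0,0,0],
    [0,0,0],
  ],
)

```text
clock: 13.28
position: [0.59, -0.0099, 0.0873]
tool_rot: [-3.14, -0.002, 1.936]
force: [-0.2, -0.8, -0.5]
grip_width: 0.0348
```

Call:
arm_command(
  gripper=[2.4,1.7,1.7,1.7],
  slide=[
    [0,0,0],
    [0,0,0],
    [0,0,0],
    [0,0,0],
  ],
  turn=[
    [0,0,0],
    [0,0,0],
    [0,0,0],
    [0,0,0],
  ],
  force=20,
)

```text
clock: 13.78
position: [0.5901, -0.01, 0.0878]
tool_rot: [-3.14, -0.002, 1.936]
force: [0.5, 0.4, 0.2]
grip_width: 0.0168
```

```bash
python3 -c "
from h import *
go([.590,-.0104,.085],1.94)
import cv2;a=vision.grab_frame('wrist')
cv2.imwrite('pics/w3.png',cv2.resize(a[100:340,140:380],(600,600),interpolation=cv2.INTER_CUBIC))"
```

```text
clk 13.775 pos [ 0.5901 -0.01    0.0878] rot [-3.140e+00 -2.000e-03  1.936e+00] F [0.5 0.4 0.2] M [-0.01  0.02  0.02] q [ 0.14  0.67 -0.32  1.79  0.29  0.73  0.03]
slide cm [-0.04 -0.02  0.28] turn [-0.07 -0.09 -0.21]
```

View pics/w3.png

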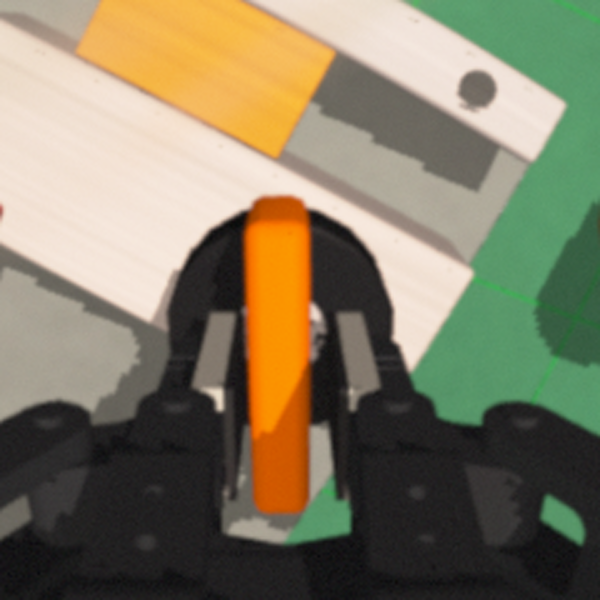

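The bar is straddled, at (278,350) between pads at (225,355) and (355,355). I tighten the play to 1.5 mm a side and begin turning anticlockwise.

Call:
arm_command(
  gripper=[1.5,1.5,1.5,1.5,1.5],
  slide=[
    [0,0,0.2],
    [0,0,0.2],
    [0,0,0.2],
    [0,0,0.2],
    [0,0,0.2],
  ],
  turn=[
    [0,0,0],
    [0,0,-6],
    [0,0,-12],
    [0,0,-18],
    [0,0,-22],
  ],
  force=20,
)

```text
clock: 14.45
position: [0.5891, -0.0099, 0.0852]
tool_rot: [-3.139, -0.003, 2.323]
force: [-5.6, 1.0, 1.3]
grip_width: 0.0152
```

```bash
cat >> h.py <<'E'
import cv2
def look(tag=None):
    s=bot.observe();a=vision.grab_frame("wrist");h=cv2.cvtColor(a,cv2.COLOR_BGR2HSV)
    m=cv2.inRange(h,(5,200,90),(17,255,255))
    n,l,st,c=cv2.connectedComponentsWithStats(m)
    # component under the window between the fingers
    best=max(range(1,n),key=lambda i:(l[150:260,225:275]==i).sum());q=l==best
    ys,xs=np.nonzero(q);r=cv2.minAreaRect(np.c_[xs,ys].astype(np.float32))
    print("clk",s["clock"],"z",s["position"][2].round(4),"xy",s["position"][:2].round(4),"yaw",s["tool_rot"][2].round(3),"Mz",s["moment"][2].round(3),"F",s["force"].round(1),"g",round(s["grip_width"]*1e3,1),"| area",len(xs),"rect",np.round(r[0],1),np.round(r[1],1),round(r[2],1),"top",ys.min(),"bot",ys.max(),"q7",s["qpos"][6].round(2))
    cv2.imwrite(f"pics/look{s['clock']:.2f}.png",a)
E
python3 -c "
from h import *
look()"
```

```text
clk 14.45 z 0.0852 xy [ 0.5891 -0.0099] yaw 2.323 Mz -0.046 F [-5.6  1.   1.3] g 15.2 | area 2411 rect [254.9 244.4] [ 28.4 127. ] 8.7 top 181 bot 307 q7 0.34
```

Call:
arm_command(
  gripper=[1.5,1.5,1.5,1.5],
  slide=[
    [0,0,0],
    [0,0,0],
    [0,0,0],
    [0,0,0],
  ],
  turn=[
    [0,0,-3],
    [0,0,-6],
    [0,0,-8],
    [0,0,-8],
  ],
)

```text
clock: 15.0
position: [0.5896, -0.0101, 0.0854]
tool_rot: [-3.141, -0.003, 2.459]
force: [-3.7, -0.7, -0.4]
grip_width: 0.0152
```

```bash
python3 -c "
from h import *
look()"
```

```text
clk 15.0 z 0.0854 xy [ 0.5896 -0.0101] yaw 2.459 Mz -0.027 F [-3.7 -0.7 -0.4] g 15.2 | area 2417 rect [254.9 243.5] [ 28.3 127.4] 7.7 top 180 bot 306 q7 0.45
```

Call:
arm_command(
  gripper=[1.5,1.5,1.5,1.5],
  slide=[
    [0,0,0],
    [0,0,0],
    [0,0,0],
    [0,0,0],
  ],
  turn=[
    [0,0,-2],
    [0,0,-4],
    [0,0,-5],
    [0,0,-5],
  ],
)

```text
clock: 15.55
position: [0.59, -0.01, 0.0856]
tool_rot: [-3.141, -0.002, 2.547]
force: [-4.1, -0.6, -2.3]
grip_width: 0.0151
```

```bash
python3 -c "
from h import *
look()"
```

```text
clk 15.55 z 0.0856 xy [ 0.59 -0.01] yaw 2.547 Mz -0.12 F [-4.1 -0.6 -2.3] g 15.1 | area 2376 rect [254.1 242.7] [ 27.8 127.5] 6.6 top 179 bot 306 q7 0.53
```

Call:
arm_command(
  gripper=[1.5,1.5,1.5],
  slide=[
    [0,0,0],
    [0,0,0],
    [0,0,0],
  ],
  turn=[
    [0,0,-2],
    [0,0,-4],
    [0,0,-4],
  ],
)

```text
clock: 15.98
position: [0.59, -0.01, 0.0856]
tool_rot: [3.142, -0.002, 2.618]
force: [-2.6, -0.3, -1.6]
grip_width: 0.0151
```

```bash
python3 -c "
from h import *
look()"
```

```text
clk 15.975 z 0.0856 xy [ 0.59 -0.01] yaw 2.618 Mz -0.073 F [-2.6 -0.3 -1.6] g 15.1 | area 2350 rect [253.8 242.7] [ 27.8 127.4] 6.9 top 179 bot 306 q7 0.58
```

Call:
arm_command(
  gripper=[1.5,1.5,1.5],
  slide=[
    [0,0,0],
    [0,0,0],
    [0,0,0],
  ],
  turn=[
    [0,0,-3],
    [0,0,-5],
    [0,0,-5],
  ],
)

```text
clock: 16.4
position: [0.59, -0.01, 0.0856]
tool_rot: [3.141, -0.002, 2.704]
force: [-3.3, -1.5, -1.9]
grip_width: 0.0151
```

```bash
python3 -c "
from h import *
look()"
```

```text
clk 16.4 z 0.0856 xy [ 0.59 -0.01] yaw 2.704 Mz -0.059 F [-3.3 -1.5 -1.9] g 15.1 | area 2289 rect [254.6 242.7] [ 27.9 127.5] 7.1 top 179 bot 306 q7 0.65
```

Call:
arm_command(
  gripper=[1.5,1.5,1.5],
  slide=[
    [0,0,0],
    [0,0,0],
    [0,0,0],
  ],
  turn=[
    [0,0,-3],
    [0,0,-5],
    [0,0,-5],
  ],
)

```text
clock: 16.82
position: [0.59, -0.01, 0.0856]
tool_rot: [3.141, -0.002, 2.791]
force: [-3.1, -1.7, -1.1]
grip_width: 0.0151
```

```bash
python3 -c "
from h import *
look()"
```

```text
clk 16.825 z 0.0856 xy [ 0.59 -0.01] yaw 2.791 Mz -0.057 F [-3.1 -1.7 -1.1] g 15.1 | area 2245 rect [254.9 242.7] [ 28.2 127.6] 7.6 top 179 bot 306 q7 0.73
```

Call:
arm_command(
  gripper=[1.5,1.5,1.5],
  slide=[
    [0,0,0],
    [0,0,0],
    [0,0,0],
  ],
  turn=[
    [0,0,-3],
    [0,0,-5],
    [0,0,-5],
  ],
)

```text
clock: 17.25
position: [0.5901, -0.01, 0.0856]
tool_rot: [3.141, -0.002, 2.878]
force: [-2.6, -2.5, -0.4]
grip_width: 0.0152
```

```bash
python3 -c "
from h import *
look()"
```

```text
clk 17.25 z 0.0856 xy [ 0.5901 -0.01  ] yaw 2.878 Mz -0.042 F [-2.6 -2.5 -0.4] g 15.2 | area 2243 rect [254.4 242.6] [ 28.3 128.1] 8.4 top 179 bot 306 q7 0.8
```

Call:
arm_command(
  gripper=[1.5,1.5,1.5],
  slide=[
    [0,0,0],
    [0,0,0],
    [0,0,0],
  ],
  turn=[
    [0,0,-3],
    [0,0,-5],
    [0,0,-5],
  ],
)

```text
clock: 17.68
position: [0.5901, -0.0099, 0.0856]
tool_rot: [3.141, -0.002, 2.966]
force: [-3.3, -2.2, -0.4]
grip_width: 0.0151
```

```bash
python3 -c "
from h import *
look()"
```

```text
clk 17.675 z 0.0856 xy [ 0.5901 -0.0099] yaw 2.966 Mz 0.008 F [-3.3 -2.2 -0.4] g 15.1 | area 2289 rect [255.3 242.7] [ 28.4 127.7] 7.8 top 179 bot 306 q7 0.87
```

Call:
arm_command(
  gripper=[1.5,1.5,1.5],
  slide=[
    [0,0,0],
    [0,0,0],
    [0,0,0],
  ],
  turn=[
    [0,0,-3],
    [0,0,-5],
    [0,0,-5],
  ],
)

```text
clock: 18.1
position: [0.5901, -0.0099, 0.0856]
tool_rot: [3.141, -0.002, 3.053]
force: [-2.3, -1.4, -0.7]
grip_width: 0.0154
```

```bash
python3 -c "
from h import *
look()"
```

```text
clk 18.1 z 0.0856 xy [ 0.5901 -0.0099] yaw 3.053 Mz -0.07 F [-2.3 -1.4 -0.7] g 15.4 | area 2321 rect [255.3 242.6] [ 28.3 127.8] 8.1 top 179 bot 306 q7 0.94
```

Call:
arm_command(
  gripper=[1.5,1.5,1.5],
  slide=[
    [0,0,0],
    [0,0,0],
    [0,0,0],
  ],
  turn=[
    [0,0,-3],
    [0,0,-5],
    [0,0,-5],
  ],
)

```text
clock: 18.52
position: [0.5901, -0.0098, 0.0857]
tool_rot: [3.14, -0.002, 3.14]
force: [-0.8, -1.3, 0.1]
grip_width: 0.0149
```

```bash
python3 -c "
from h import *
look()"
```

```text
clk 18.525 z 0.0857 xy [ 0.5901 -0.0098] yaw 3.14 Mz -0.078 F [-0.8 -1.3  0.1] g 14.9 | area 2472 rect [254.4 242.3] [ 28.4 127.7] 9.5 top 179 bot 306 q7 1.02
```

Call:
arm_command(
  gripper=[1.5,1.5,1.5],
  slide=[
    [0,0,0],
    [0,0,0],
    [0,0,0],
  ],
  turn=[
    [0,0,-3],
    [0,0,-5],
    [0,0,-5],
  ],
)

```text
clock: 18.95
position: [0.5901, -0.0098, 0.0856]
tool_rot: [3.14, -0.002, -3.056]
force: [-2.5, -1.1, -0.5]
grip_width: 0.0153
```

```bash
python3 -c "
from h import *
look()"
```

```text
clk 18.95 z 0.0856 xy [ 0.5901 -0.0098] yaw -3.056 Mz -0.022 F [-2.5 -1.1 -0.5] g 15.3 | area 2534 rect [255.6 242.6] [ 28.3 128. ] 8.1 top 179 bot 306 q7 1.09
```

Call:
arm_command(
  gripper=[1.5,1.5,1.5],
  slide=[
    [0,0,0],
    [0,0,0],
    [0,0,0],
  ],
  turn=[
    [0,0,-3],
    [0,0,-5],
    [0,0,-5],
  ],
)

```text
clock: 19.38
position: [0.5901, -0.0098, 0.0856]
tool_rot: [3.14, -0.001, -2.968]
force: [-0.6, -0.7, -0.2]
grip_width: 0.0151
```

```bash
python3 -c "
from h import *
look()"
```

```text
clk 19.375 z 0.0856 xy [ 0.5901 -0.0098] yaw -2.968 Mz 0.024 F [-0.6 -0.7 -0.2] g 15.1 | area 2270 rect [255.1 235.6] [ 25.1 121.5] 2.3 top 175 bot 296 q7 1.16
```

The knob clicked down: the bar's image shrank from 128 to 121 px, the lag vanished, and the torque is about 0. I follow it down, then turn clockwise.

Call:
arm_command(
  gripper=[1.5,1.5,1.5],
  slide=[
    [0,0,0.5],
    [0,0,0.9],
    [0,0,0.9],
  ],
  turn=[
    [0,0,0],
    [0,0,0],
    [0,0,0],
  ],
)

```text
clock: 19.8
position: [0.5897, -0.0099, 0.0761]
tool_rot: [3.14, -0.002, -2.968]
force: [-1.0, -0.0, -0.2]
grip_width: 0.0147
```

```bash
python3 -c "
from h import *
look()"
```

```text
clk 19.8 z 0.0761 xy [ 0.5897 -0.0099] yaw -2.968 Mz 0.025 F [-1.  -0.  -0.2] g 14.7 | area 2424 rect [255.5 243.5] [ 27.2 127.7] 2.6 top 180 bot 307 q7 1.16
```

Call:
arm_command(
  gripper=[1.5,1.5,1.5,1.5,1.5],
  slide=[
    [0,0,0],
    [0,0,0],
    [0,0,0],
    [0,0,0],
    [0,0,0],
  ],
  turn=[
    [0,0,5],
    [0,0,10],
    [0,0,15],
    [0,0,20],
    [0,0,20],
  ],
)

```text
clock: 20.48
position: [0.59, -0.0099, 0.0767]
tool_rot: [3.141, -0.002, 2.967]
force: [0.3, 0.8, 0.0]
grip_width: 0.0147
```

```bash
python3 -c "
from h import *
look()"
```

```text
clk 20.475 z 0.0767 xy [ 0.59   -0.0099] yaw 2.967 Mz 0.045 F [0.3 0.8 0. ] g 14.7 | area 2262 rect [251.7 242.4] [127.3  28.3] 83.0 top 179 bot 305 q7 0.86
```

Call:
arm_command(
  gripper=[1.5,1.5,1.5,1.5,1.5],
  slide=[
    [0,0,0],
    [0,0,0],
    [0,0,0.1],
    [0,0,0.1],
    [0,0,0.1],
  ],
  turn=[
    [0,0,6],
    [0,0,12],
    [0,0,18],
    [0,0,24],
    [0,0,28],
  ],
)

```text
clock: 21.15
position: [0.5898, -0.0102, 0.0755]
tool_rot: [-3.141, -0.002, 2.477]
force: [-1.0, -2.0, -1.5]
grip_width: 0.015
```

```bash
python3 -c "
from h import *
look()"
```

```text
clk 21.15 z 0.0755 xy [ 0.5898 -0.0102] yaw 2.477 Mz 0.023 F [-1.  -2.  -1.5] g 15.0 | area 2442 rect [251.  242.4] [126.7  28.6] 82.3 top 179 bot 305 q7 0.46
```

Call:
arm_command(
  gripper=[1.5,1.5,1.5,1.5,1.5],
  slide=[
    [0,0,0],
    [0,0,0],
    [0,0,0.1],
    [0,0,0.1],
    [0,0,0.1],
  ],
  turn=[
    [0,0,6],
    [0,0,12],
    [0,0,17],
    [0,0,22],
    [0,0,22],
  ],
)

```text
clock: 21.82
position: [0.5897, -0.01, 0.0745]
tool_rot: [-3.14, -0.002, 2.096]
force: [-1.0, -2.0, -2.0]
grip_width: 0.0148
```

```bash
python3 -c "
from h import *
look()"
```

```text
clk 21.825 z 0.0745 xy [ 0.5897 -0.01  ] yaw 2.096 Mz 0.028 F [-1. -2. -2.] g 14.8 | area 2617 rect [250.8 242.4] [125.8  27.9] 83.3 top 180 bot 305 q7 0.15
```

Call:
arm_command(
  gripper=[1.5,1.5,1.5,1.5,1.5],
  slide=[
    [0,0,0],
    [0,0,0.1],
    [0,0,0.1],
    [0,0,0.1],
    [0,0,0.1],
  ],
  turn=[
    [0,0,3],
    [0,0,6],
    [0,0,9],
    [0,0,12],
    [0,0,12],
  ],
)

```text
clock: 22.5
position: [0.5897, -0.0099, 0.0734]
tool_rot: [-3.139, -0.002, 1.887]
force: [-1.8, -1.5, -1.8]
grip_width: 0.015
```

```bash
python3 -c "
from h import *
look()"
```

```text
clk 22.5 z 0.0734 xy [ 0.5897 -0.0099] yaw 1.887 Mz 0.032 F [-1.8 -1.5 -1.8] g 15.0 | area 2894 rect [250.  242.9] [125.9  27.8] 84.8 top 180 bot 305 q7 -0.01
```

Call:
arm_command(
  gripper=[1.5,1.5,1.5],
  slide=[
    [0,0,0],
    [0,0,0],
    [0,0,0],
  ],
  turn=[
    [0,0,2],
    [0,0,3],
    [0,0,3],
  ],
)

```text
clock: 22.92
position: [0.5898, -0.01, 0.0735]
tool_rot: [-3.139, -0.001, 1.832]
force: [-3.1, -2.7, -1.8]
grip_width: 0.0149
```

```bash
python3 -c "
from h import *
look()"
```

```text
clk 22.925 z 0.0735 xy [ 0.5898 -0.01  ] yaw 1.832 Mz 0.066 F [-3.1 -2.7 -1.8] g 14.9 | area 3002 rect [250.2 242.9] [126.   28.2] 82.9 top 180 bot 305 q7 -0.06
```

Call:
arm_command(
  gripper=[1.5,1.5,1.5],
  slide=[
    [0,0,0],
    [0,0,0],
    [0,0,0],
  ],
  turn=[
    [0,0,1.5],
    [0,0,3],
    [0,0,3],
  ],
)

```text
clock: 23.35
position: [0.5898, -0.0101, 0.0735]
tool_rot: [-3.139, -0.001, 1.778]
force: [-2.2, -3.0, -2.5]
grip_width: 0.0147
```

```bash
python3 -c "
from h import *
look()"
```

```text
clk 23.35 z 0.0735 xy [ 0.5898 -0.0101] yaw 1.778 Mz 0.055 F [-2.2 -3.  -2.5] g 14.7 | area 3072 rect [249.7 242.9] [125.9  28.6] 81.7 top 180 bot 305 q7 -0.1
```

Call:
arm_command(
  gripper=[1.5,1.5,1.5],
  slide=[
    [0,0,0],
    [0,0,0],
    [0,0,0],
  ],
  turn=[
    [0,0,1.5],
    [0,0,2.5],
    [0,0,2.5],
  ],
)

```text
clock: 23.78
position: [0.59, -0.01, 0.0736]
tool_rot: [-3.14, -0.001, 1.735]
force: [-3.4, -3.9, -2.6]
grip_width: 0.0149
```

```bash
python3 -c "
from h import *
look()"
```

```text
clk 23.775 z 0.0736 xy [ 0.59 -0.01] yaw 1.735 Mz 0.184 F [-3.4 -3.9 -2.6] g 14.9 | area 3083 rect [249.3 243.1] [125.9  28.7] 80.9 top 180 bot 305 q7 -0.13
```

Call:
arm_command(
  gripper=[1.5,1.5],
  slide=[
    [0,0,0],
    [0,0,0],
  ],
  turn=[
    [0,0,1],
    [0,0,1],
  ],
)

```text
clock: 24.08
position: [0.59, -0.01, 0.0736]
tool_rot: [-3.14, -0.001, 1.718]
force: [-2.5, -4.9, -4.6]
grip_width: 0.0148
```

```bash
python3 -c "
from h import *
look()"
```

```text
clk 24.075 z 0.0736 xy [ 0.59 -0.01] yaw 1.718 Mz 0.246 F [-2.5 -4.9 -4.6] g 14.8 | area 3085 rect [249.1 243.2] [125.8  29. ] 80.4 top 180 bot 305 q7 -0.15
```

The torque climbs to 0.25 N m and the knob no longer follows, so it is home. I unload, open and lift away.

Call:
arm_command(
  gripper=[1.5,1.8,3,3.5,3.5],
  slide=[
    [0,0,0],
    [0,0,0],
    [0,0,0],
    [0,0,0],
    [0,0,-1],
  ],
  turn=[
    [0,0,-5],
    [0,0,-9],
    [0,0,-9],
    [0,0,-9],
    [0,0,-9],
  ],
)

```text
clock: 24.75
position: [0.5897, -0.0097, 0.0836]
tool_rot: [-3.139, -0.002, 1.875]
force: [-0.5, 0.6, 0.2]
grip_width: 0.0349
```

Call:
arm_command(
  gripper=[3.5,3.5,3.5,3.5,3.5],
  slide=[
    [0,0,-2],
    [0,0,-5],
    [0,0,-8],
    [0,0,-8],
    [0,0,-8],
  ],
  turn=[
    [0,0,0],
    [0,0,0],
    [0,0,0],
    [0,0,0],
    [0,0,0],
  ],
)

```text
clock: 25.38
position: [0.59, -0.01, 0.1636]
tool_rot: [-3.14, -0.001, 1.875]
force: [-0.1, -1.2, 0.4]
grip_width: 0.0347
```

```bash
python3 -c "
from h import *
look()
m=vision.camera_model('wrist');np.save('w3T.npy',m['T']);a=vision.grab_frame('wrist');cv2.imwrite('pics/w4.png',cv2.resize(a,(800,600),interpolation=cv2.INTER_CUBIC))
print(bot.observe())"
```

```text
clk 25.375 z 0.1636 xy [ 0.59 -0.01] yaw 1.875 Mz 0.013 F [-0.1 -1.2  0.4] g 34.7 | area 648 rect [252.  196.1] [80.7 17.3] 85.6 top 156 bot 236 q7 0.02
{'clock': 25.475, 'qpos': array([ 0.1485551 ,  0.56317619, -0.33017474,  1.7449352 ,  0.22583959,
        0.87390955,  0.02403028]), 'qd': array([ 1.95839637e-04,  4.15115409e-03, -1.15488424e-03, -8.83379068e-04,
       -5.90008224e-05,  8.56124396e-04,  1.37853176e-03]), 'joint_efforts': array([ 6.65136706e-02, -9.22889972e+01, -4.65284005e+00, -3.26205790e+01,
        3.37636397e-03,  1.63310400e-02, -7.72103638e-03]), 'position': array([ 0.5897242 , -0.00998392,  0.16296164]), 'tool_rot': array([-3.13893491e+00, -1.87075049e-03,  1.87526015e+00]), 'force': array([ 0.49493808,  1.1430493 , -0.02795311]), 'moment': array([0.00028803, 0.03110386, 0.0036112 ]), 'grip_width': 0.03510283312514107}
```

View pics/w4.png

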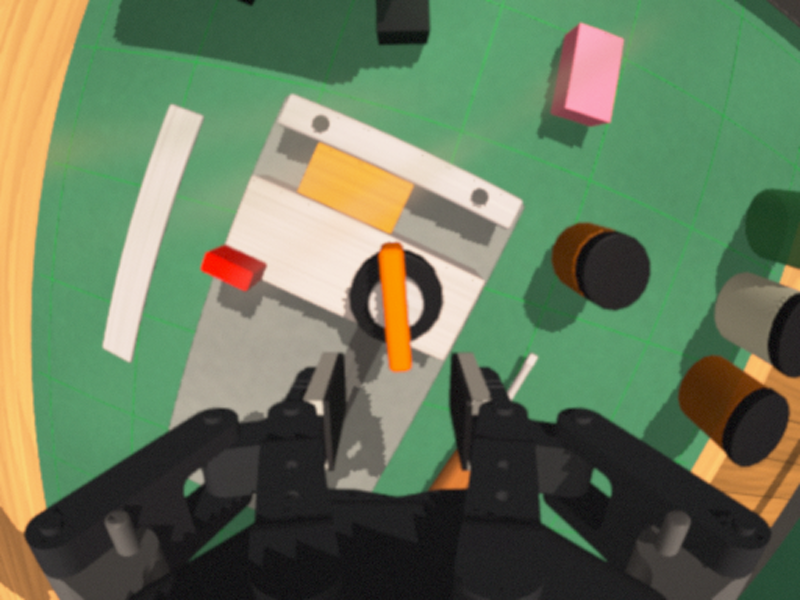

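The gauge at (355,187) is still flush between fence and rail, and the knob at (396,300) has clearly sunk. The bar's image size puts the sink at about 14 mm. The surroundings are undisturbed and the robot is clear.

```bash
python3 -c "
from workcell import job_done
print(job_done())"
```

```text
the job is handed in; nothing more can be done
None
```

The strap-width guide is set and the job was handed in at about 25.5 s of the 72 s allowed; `job_done()` gives no verdict.

- **Fence:** I pushed it by the red tab until the brass gauge was nipped between fence and rail. The push peaked at about 17 N at the wrist, including the 5 N drag.
- **Knob:** I turned it anticlockwise about 1.3 rad until it clicked down. I then turned it clockwise about 80 degrees until the torque rose to 0.25 N m at the home stop, well under the 0.7 N m limit.
- **Release:** I backed off, opened the gripper and lifted clear.

**Last checks:**
- The wrist picture showed the gauge square and flush between fence and rail, with the knob visibly sunk.
- The change in the bar's image size puts the sink at roughly 14 to 15 mm. This is an estimate, as there is no direct height reading.
- No contact force remained on the robot.
- Nothing in that view looked disturbed, but the cones, spool, mallet and most of the awl were out of frame. I compared no positions against the start.

**Disagreements:**
- The top and wrist cameras placed the knob 4 to 5 mm apart, and I centred on the wrist measurement.
- My first choice of tool angle at the knob ran joint 7 to within 0.01 rad of its limit. I turned the wrist back the other way before gripping the knob.

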